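# Top up the charcoal griddle and check its plate with the surface probe

### The job

Top up the charcoal griddle: tip all six briquettes from the steel tote into the griddle's side hopper and stand the empty tote upright on the table again. Then take the orange surface probe thermometer out of its stand and hold its tip inside the white ring on the hotplate, handle upright, pressing lightly so that its spring tip is about half pushed in. Finish while still holding the probe there, and leave the bottles, the can and the tongs where they are.

Things in the scene. Friction and masses are not known exactly. Their poses are not given: they have to be found in the camera images.
- griddle: table-top charcoal griddle, fixed: black box on feet under a level dark steel hotplate 300 (its x) x 260 (its y) mm, top 120 mm above the table; splash guard 30 mm high along the plate's +x edge. Origin: on the table under the plate's centre; z up. The fuel hopper is built on its +y side
- hopper_mouth (a point): centre of the open mouth of the griddle's fuel hopper, 155 mm above the table; axes as the griddle's. Square shaft 152 mm wide inside; 45 degree steel flares widen the mouth to 190 mm at the top; sloping floor about 90 mm below the mouth. Its lid hangs open on the outer (+y) side. It lies 30 mm towards -x and 212 mm towards +y from the plate's centre
- ring: white painted ring on the hotplate that marks the test spot, 40 mm inside and 48 mm outside diameter; origin at its centre on the plate's top. It may be almost anywhere on the plate's middle part
- tote: loose scoop tote of sheet metal, 170 (x) x 124 (y) mm, about 0.4 kg empty: flat floor 3 mm thick, walls 60 mm high at the closed +x end and along the sides (35 mm near the mouth), fully open with no lip at its -x end, where the briquettes slide out when that end is tipped down 45 degrees or more. Bridge handle across y over its middle. Origin: centre of its underside; z up
- tote_handle (a point): centre of the tote's wooden bridge handle, 110 mm above the tote's underside: a straight bar along the tote's y, 18 mm wide (along the tote's x), 22 mm high, 124 mm free length between two uprights; grip it from above with the fingers closing along the tote's x
- coal0: loose charcoal briquette, black pillow 48 x 48 x 28 mm, 35 g, lying flat in the tote at the start (two abreast, three rows); origin: centre of its underside
- coal1: loose charcoal briquette, black pillow 48 x 48 x 28 mm, 35 g, lying flat in the tote at the start (two abreast, three rows); origin: centre of its underside
- coal2: loose charcoal briquette, black pillow 48 x 48 x 28 mm, 35 g, lying flat in the tote at the start (two abreast, three rows); origin: centre of its underside
- coal3: loose charcoal briquette, black pillow 48 x 48 x 28 mm, 35 g, lying flat in the tote at the start (two abreast, three rows); origin: centre of its underside
- coal4: loose charcoal briquette, black pillow 48 x 48 x 28 mm, 35 g, lying flat in the tote at the start (two abreast, three rows); origin: centre of its underside
- coal5: loose charcoal briquette, black pillow 48 x 48 x 28 mm, 35 g, lying flat in the tote at the start (two abreast, three rows); origin: centre of its underside
- stand: fixed black probe stand: round foot 90 mm across, upright tube 34 mm outside and 24 mm inside diameter, its top 90 mm above the table; origin: centre of the foot's underside
- probe: loose surface probe thermometer, about 145 g, upright in the stand: round orange handle 24 mm across from z = 6 to 90 mm; black flange 32 mm across (z = 0 to 6 mm) that rests on the stand's tube; thin steel stem below with the spring tip 80 mm under the origin, so lift it 85 mm straight up to leave the stand. Origin: on its axis at the flange's underside; z up the handle
- probe_tip (a point): centre of the flat copper sensor face, 16 mm across, at the lower end of the probe, 80 mm below the probe's origin while the spring is out
- probe_spring (a joint): how far the spring tip is pushed into the probe: 0 m out, 0.010 m fully in; about 1 N to start it, 0.6 N more per mm (4 N half in, 7 N fully in)
- tomato: red squeeze bottle, 62 mm across, 192 mm tall, loose; bystander; origin: centre of its underside
- mustard: yellow squeeze bottle, 62 mm across, 192 mm tall, loose; bystander; origin: centre of its underside
- barbecue: brown squeeze bottle, 62 mm across, 192 mm tall, loose; bystander; origin: centre of its underside
- can: red drink can, 66 mm across, 115 mm tall, loose; bystander; origin: centre of its underside
- tongs: flat steel tongs lying on the table, about 240 x 44 mm, 8 mm high, loose, long axis along its x; bystander; origin: centre of its underside

How it is judged:
On the way, in this order (a step that is already met when the one before it is completed fails the run):
1. all six briquettes lie in the griddle's hopper (x of coal0 in the frame of hopper_mouth between -0.09 and 0.09 m and y of coal0 in the frame of hopper_mouth between -0.09 and 0.09 m and z of each of coal0, coal1, coal2, coal3, coal4, coal5 in the frame of hopper_mouth below 0 m and height (world z) of each of coal0, coal1, coal2, coal3, coal4, coal5 above 0.02 m and x of coal1 in the frame of hopper_mouth between -0.09 and 0.09 m and y of coal1 in the frame of hopper_mouth between -0.09 and 0.09 m and x of coal2 in the frame of hopper_mouth between -0.09 and 0.09 m and y of coal2 in the frame of hopper_mouth between -0.09 and 0.09 m and x of coal3 in the frame of hopper_mouth between -0.09 and 0.09 m and y of coal3 in the frame of hopper_mouth between -0.09 and 0.09 m and x of coal4 in the frame of hopper_mouth between -0.09 and 0.09 m and y of coal4 in the frame of hopper_mouth between -0.09 and 0.09 m and x of coal5 in the frame of hopper_mouth between -0.09 and 0.09 m and y of coal5 in the frame of hopper_mouth between -0.09 and 0.09 m), for 0.2 s.
2. the empty tote stands upright on the table, let go (height (world z) of tote between -0.008 and 0.008 m and angle between tote's own z axis and vertical below 0.1 rad and linear speed of tote below 0.02 m/s and contact force between the fingers and tote below 0.05 N), for 0.2 s.
3. the probe is lifted clear of its stand by the gripper (contact force between the fingers and probe above 2 N and z of probe_tip in the frame of stand above 0.09 m), for 0.1 s.
At the end, for the whole second after the job is handed in: Gripper holds the probe: tip within 12 mm of the ring's centre, handle within 8 degrees of vertical, spring in 2 to 8.5 mm, pressing the plate 0.8 to 8 N, clear of the stand. All six briquettes inside the hopper below its mouth. Tote upright (within 5 degrees) on the table, still, let go (all of step 1 and all of step 2 and horizontal distance between probe_tip and ring below 0.012 m and angle between probe's own z axis and vertical below 0.14 rad and value of joint probe_spring between 0.002 and 0.0085 m and contact force between probe and griddle between 0.8 and 8 N and contact force between the fingers and probe above 2 N and contact force between probe and stand below 0.05 N); the arm keeps its last pose, push and grip.
It fails at once if a sauce bottle, the can or the tongs is pushed more than 40 mm or knocked over (distance of any of tomato, mustard, barbecue, can, tongs from where it was at the start of the episode above 0.04 m or angle between any of tomato, mustard, barbecue, can, tongs's own z axis and vertical above 0.4 rad).
It fails at once if the probe is jammed hard onto the griddle (over 20 N) (contact force between probe and griddle above 20 N).
It also fails if it takes over 64 s, if anything falls off the work surface, if the arm or the gripper's body presses on something with over 40 N, if the wrist force passes 120 N, or if a joint passes its speed limit or range.

### The arm

A 7-joint arm with a two-finger parallel gripper is mounted at the origin on the work surface. World frame = base frame: x ahead of the robot, y to its left, z up, the work surface at z = 0. Lengths are in m, angles in rad, forces in N, time in s.
With the tool pointing down it reaches from about 0.4 to 0.9 m from the base axis. Payload 5.6 kg.
Tool frame: the origin (TCP) lies at the very end of the fingers, on their centre line; the grasp point (between the pads) lies 19 mm behind it; z points along the fingers, y is the line along which they close (so a half turn about z gives the same grasp; the last joint's range is limited). The gripper opens to 92 mm and grips with 3 to 60 N. Pads are 20 mm wide; open, the fingers measure 128 mm over their backs; the gripper's body (75 mm by 189 mm) begins 69 mm behind the grasp point.
Start: joints at [1.057, 0.468, -0.012, 1.603, 0.006, 1.071, -0.056], TCP at [0.295, -0.579, 0.215] pointing down, gripper open.
Joint ranges: [-2.53, 2.53], [-0.31, 2.02], [-1.57, 1.55], [0.28, 2.44], [-1.29, 4.43], [0.15, 1.84], [-2.92, 2.92]. Speed limits (rad/s): [2.57, 2.57, 3.14, 3.14, 3.14, 3.14, 3.14].

### API

Orientations are given as a rotation vector (axis times angle).
In Python, from cell import read_state, cams, job gives the robot as it stands. The module is installed in compiled form; this text tells all that it offers.
- The arm moves only by the tool move_arm, never from a script. Its argument "increments" is a list of rows, each an object with "slide": the shift along the tool's x, y, z in mm, a list of three; "angular": the turn, a rotation vector about the tool's x, y, z in rad, a list of three; "hand": the opening, from 0 (shut) to 1 (fully open). A call has 1 to 8 rows; each row shifts and turns the commanded pose from where the row before left it, along the tool's axes as they then stand; what a row does not reach is not made up. A row lasts 1/8 s, in which the tool goes at most 62.5 mm and 10.7 degrees, less where a joint would pass 70% of its speed; a pose out of reach is approached as far as the arm can. A call is refused whole if a number of a shift passes 62.5 or a number of a turn 0.188, either way. A call with a gripper value outside its range is refused whole. The fingers move at their own pace and stop on an object; "squeeze" is the grip in N (left out, the last holds). Time passes only in rows, so rows that do not move let the fingers close. It gives the time, the measured TCP pose, the force, the opening and the grip force at its end, in the units of the state.
- read_state(): the state, without advancing time (a new reading comes with each control period).
- cams.capture(name): name is "side" or "top" or "wrist"; returns a dict with "frame" (420x560x3 uint8, red, green, blue), "camera_matrix" (3x3 intrinsics, pixels), "rvec" (rotation vector, rad) and "tvec" (3), from world to camera coordinates, as OpenCV has them. Camera axes: x right, y down, z forward; pixel columns grow to the right and rows downward; lengths in m; the calibration is good to about 2 mm. A picture is of the moment at which its call begins. There is no depth.
- job.close_job(): hands the job in; it is judged then, once.
The state is a dict: "t": time; "qpos": joint angles; "joint_vel": joint speeds; "joint_torque": joint torques, N m; "position": TCP position; "orientation": TCP orientation; "force": force on the tool from outside, world axes, zero at the start; "torque": the same for the moment, N m; "finger_gap": opening from 0.0 (shut) to 1.0 (fully open); "finger_force": force on a finger pad.
Only numpy, scipy, OpenCV 4.12 (cv2) and the standard library are available. Lean on these libraries where they do the work, as an engineer would, in place of code of your own. Each camera call takes 0.05 s, during which the arm holds its last target. There are 200 camera calls.

## Working session

There is one attempt and no reset: what is moved stays moved. The work goes in short steps, Python scripts to look and compute and a tool call to move; the robot and the scene stay as the last step left them, time stands still between calls to the robot, and variables do not carry over. Pictures are saved under pics/ and viewed, at most 10 in all, crops included, and the job is handed in when it is done.

Besides the shell and the picture viewer there is one more tool, called as name(argument=value, ...) on one line, values as JSON. move_arm: Moves the arm, as the interface text tells. Its arguments: {"type":"object","properties":{"increments":{"type":"array","items":{"type":"object","properties":{"slide":{"type":"array","items":{"type":"number"}},"angular":{"type":"array","items":{"type":"number"}},"hand":{"type":"number"}}}},"squeeze":{"type":"number"}},"required":["increments"]}

```bash
mkdir -p pics
cat > h.py <<'E'
import numpy as np, cv2
from scipy.spatial.transform import Rotation as R
from cell import read_state, cams, job
def cap(n, save=None):
    c=cams.capture(n)
    if save: cv2.imwrite('pics/'+save, c['frame'][:,:,::-1])
    np.savez('cal_%s.npz'%n, K=c['camera_matrix'], r=np.array(c['rvec']), t=np.array(c['tvec']))
    return c
def ray(n,uv,z):
    d=np.load('cal_%s.npz'%n); M=R.from_rotvec(d['r'].ravel()).as_matrix()
    o=-M.T@d['t'].ravel(); v=M.T@np.linalg.inv(d['K'])@np.array([uv[0],uv[1],1.])
    return o+v*(z-o[2])/v[2]
def proj(n,P):
    d=np.load('cal_%s.npz'%n)
    return cv2.projectPoints(np.array(P,float).reshape(-1,1,3),d['r'],d['t'],d['K'],None)[0].reshape(-1,2)
E
python3 - <<'E'
from h import *
a=cap('top','top0.png');b=cap('side','side0.png')
print(read_state())
for n in('top','side'):
    d=np.load('cal_%s.npz'%n);M=R.from_rotvec(d['r'].ravel()).as_matrix();print(n,-M.T@d['t'].ravel(),M[2])
E
```

```text
{'t': 0.1, 'qpos': array([ 1.05698157,  0.46829064, -0.01158969,  1.6035298 ,  0.00600102,
        1.07139748, -0.05630004]), 'joint_vel': array([ 0.00048025, -0.00319426, -0.00122084, -0.00180883, -0.000882  ,
       -0.00078129, -0.00217776]), 'joint_torque': array([ 1.32304849e-03, -5.21647739e+01, -1.25292313e-02, -2.44366568e+01,
       -5.67860983e-02,  1.40414402e-02,  6.45514660e-05]), 'position': array([ 0.29454186, -0.57884538,  0.21373532]), 'orientation': array([-3.05350086e+00, -7.32273567e-01,  7.67016500e-04]), 'force': array([ 0.03709553,  0.47913221, -0.66227242]), 'torque': array([-0.01392572, -0.05297457, -0.02523437]), 'finger_force': 0.0, 'finger_gap': 1.0001117844668594}
top [0.43769921 0.02222835 1.04653646] [ 0.05267832  0.00411075 -0.99860307]
side [0.02036903 0.66084182 1.02419239] [ 0.40710865 -0.53937489 -0.73711415]
```

View pics/top0.png

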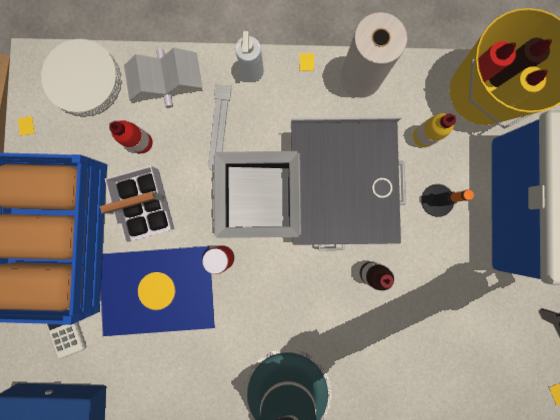

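View pics/side0.png

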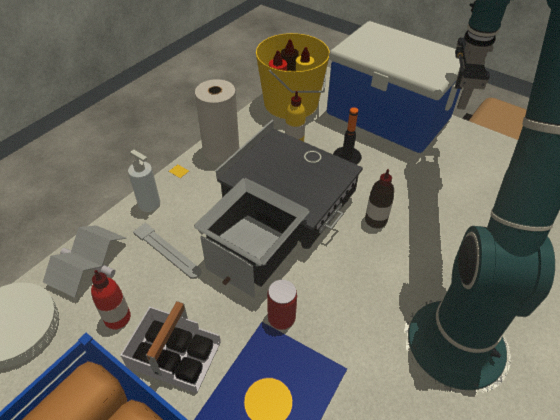

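Run:
```python
import cv2,numpy as np
a=cv2.imread('pics/top0.png');b=cv2.imread('pics/side0.png')
c1=cv2.resize(a[155:255,95:185],None,fx=5,fy=5,interpolation=3)   # 450x500
c2=cv2.resize(b[295:395,115:225],None,fx=3,fy=3,interpolation=3)  # 330x300
o=np.zeros((500,790,3),np.uint8);o[:500,:450]=c1;o[:300,455:785]=c2;cv2.imwrite('pics/c1.png',o)
cv2.imwrite('pics/c2.png',cv2.resize(a[105:265,205:485],None,fx=2.8,fy=2.8,interpolation=3))
```

```text
(no output)
```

View pics/c1.png

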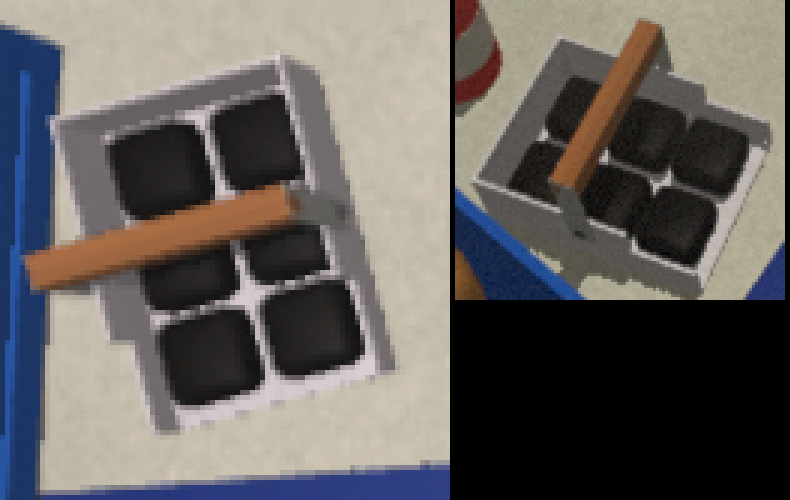

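View pics/c2.png

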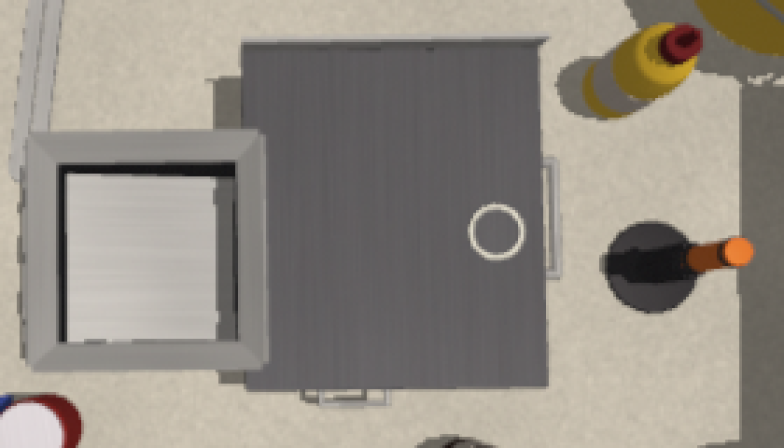

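Run:
```python
from h import *
np.set_printoptions(precision=4,suppress=True)
A=lambda u,v,z:ray('top',(95+u/5,155+v/5),z)
B=lambda u,v,z:ray('top',(205+u/2.8,105+v/2.8),z)
print('bar',A(30,273,.121),A(294,199,.121),(A(30,273,.121)+A(294,199,.121))/2)
print('mouth edge',A(155,430,.0),A(392,368,.0), 'closed top corners',A(52,120,.06),A(283,55,.06))
print('plate',[B(*p,.12) for p in((242,46),(540,46),(548,387),(246,388))])
print('mouth',[B(*p,.155) for p in((30,130),(264,130),(267,370),(26,370))])
print('ring',B(496.5,232,.12))
print('foot',B(651,267,.008),'ptop',B(738,252,.18))
print('can',ray('top',(215,260),.115),'tongs',ray('top',(223,90),.005),ray('top',(213,165),.005))
print('tomato top',ray('top',(123,130),.19),'base',ray('top',(140,140),.0),'mus',ray('top',(448,120),.19),'bbq',ray('top',(379,279),.19))
print('buns box corner',ray('top',(107,160),.1),ray('top',(90,320),.1), 'cooler',ray('top',(497,150),.25))
for n,u in (('ring s',(313,157)),):print(n,ray('side',u,.12))
print('side: ptop',ray('side',(353,111),.18),'bar',ray('side',(115+(575-455+ (648-575)/2)/3,295+(105)/3),.121))
```

```text
bar [0.4685 0.4638 0.121 ] [0.5075 0.338  0.121 ] [0.488  0.4009 0.121 ]
mouth edge [0.389  0.4493 0.    ] [0.426 0.322 0.   ] closed top corners [0.5498 0.4856 0.06  ] [0.5866 0.3678 0.06  ]
plate [array([0.6957, 0.0102, 0.12  ]), array([ 0.7023, -0.2492,  0.12  ]), array([ 0.4066, -0.2591,  0.12  ]), array([ 0.399 , -0.0006,  0.12  ])]
mouth [array([0.6104, 0.1859, 0.155 ]), array([ 0.6154, -0.0095,  0.155 ]), array([ 0.4157, -0.0167,  0.155 ]), array([0.4105, 0.1822, 0.155 ])]
ring [ 0.5387 -0.2134  0.12  ]
foot [ 0.5208 -0.3912  0.008 ] ptop [ 0.521  -0.3927  0.18  ]
can [0.3544 0.1857 0.115 ] tongs [0.8107 0.1994 0.005 ] [0.6019 0.2196 0.005 ]
tomato top [0.647  0.3904 0.19  ] base [0.6668 0.4239 0.    ] mus [ 0.6884 -0.3415  0.19  ] bbq [ 0.329  -0.1907  0.19  ]
buns box corner [0.5927 0.4652 0.1   ] [0.2003 0.4869 0.1   ] cooler [ 0.61   -0.4183  0.25  ]
ring s [ 0.537  -0.2153  0.12  ]
side: ptop [ 0.5202 -0.3894  0.18  ] bar [0.4821 0.4031 0.121 ]
```

```bash
cat >> h.py <<'E'
import json
def pose(yaw,tilt=0):
    """tool y at world yaw; tilt: fingers point towards tool +y (tool leans back)"""
    y=np.array([np.cos(yaw),np.sin(yaw),0]); z=np.array([0,0,-1.])
    M=np.column_stack([np.cross(y,z),y,z])
    return R.from_matrix(M)*R.from_rotvec([-tilt,0,0])
def plan(wps,step=.060,ang=.18,start=None):
    s=read_state(); p,q=(np.array(s['position']),R.from_rotvec(s['orientation'])) if start is None else start
    rows=[]
    for P,Q in wps:
        P=np.array(P,float); n=int(max(1,np.ceil(np.linalg.norm(P-p)/step),np.ceil((q.inv()*Q).magnitude()/ang)))
        for k in range(n,0,-1):
            sl=np.round(q.inv().apply((P-p)/k)*1000,0); w=np.round((q.inv()*Q).as_rotvec()/k,2)
            if k==1: w=np.round((q.inv()*Q).as_rotvec(),3)
            rows.append((sl,w)); p=p+q.apply(sl/1000); q=q*R.from_rotvec(w)
    for i,(a,b) in enumerate(rows):
        if i%8==0: print('--')
        print('{"slide":%s,"angular":%s}'%([int(x) for x in a],[float(x)+0. for x in b]))
    print(p,q.as_rotvec())
E
python3 - <<'E'
from h import *
plan([((.50,-.20,.38),pose(-.45)),((.49,.25,.36),pose(.15)),((.487,.402,.22),pose(.293))])
E
```

```text
--
{"slide":[44, -31, -21],"angular":[0.0, 0.0, -0.08]}
{"slide":[47, -27, -21],"angular":[0.0, 0.0, -0.08]}
{"slide":[49, -23, -21],"angular":[0.0, 0.0, -0.08]}
{"slide":[50, -19, -21],"angular":[0.0, 0.0, -0.08]}
{"slide":[52, -15, -20],"angular":[0.0, 0.0, -0.08]}
{"slide":[53, -11, -21],"angular":[0.0, 0.0, -0.08]}
{"slide":[53, -7, -20],"angular":[0.0, 0.0, -0.09]}
{"slide":[54, -1, -21],"angular":[-0.001, -0.001, -0.08]}
--
{"slide":[50, -26, 3],"angular":[0.0, 0.0, -0.08]}
{"slide":[52, -22, 2],"angular":[0.0, 0.0, -0.07]}
{"slide":[53, -18, 3],"angular":[0.0, 0.0, -0.08]}
{"slide":[55, -13, 2],"angular":[0.0, 0.0, -0.07]}
{"slide":[55, -10, 3],"angular":[0.0, 0.0, -0.08]}
{"slide":[56, -5, 2],"angular":[0.0, 0.0, -0.07]}
{"slide":[56, -1, 3],"angular":[0.0, 0.0, -0.08]}
{"slide":[57, 3, 2],"angular":[0.0, 0.0, -0.07]}
--
{"slide":[38, 5, 35],"angular":[0.0, 0.0, -0.04]}
{"slide":[37, 7, 35],"angular":[0.0, 0.0, -0.03]}
{"slide":[37, 7, 35],"angular":[0.0, 0.0, -0.04]}
{"slide":[37, 9, 35],"angular":[0.0, 0.0, -0.033]}
[0.48661196 0.40210455 0.22008904] [-1.87323753e+00 -2.52159908e+00  3.82807286e-04]
```

move_arm(increments=[{"slide": [44, -31, -21], "angular": [0, 0, -0.08], "hand": 1}, {"slide": [47, -27, -21], "angular": [0, 0, -0.08], "hand": 1}, {"slide": [49, -23, -21], "angular": [0, 0, -0.08], "hand": 1}, {"slide": [50, -19, -21], "angular": [0, 0, -0.08], "hand": 1}, {"slide": [52, -15, -20], "angular": [0, 0, -0.08], "hand": 1}, {"slide": [53, -11, -21], "angular": [0, 0, -0.08], "hand": 1}, {"slide": [53, -7, -20], "angular": [0, 0, -0.09], "hand": 1}, {"slide": [54, -1, -21], "angular": [0, 0, -0.08], "hand": 1}])

```text
t: 1.1
position: [0.5008, -0.1986, 0.381]
orientation: [-2.659, -1.673, 0.001]
force: [0.2, -0.0, -0.7]
finger_gap: 1.002
finger_force: 0.0
```

move_arm(increments=[{"slide": [50, -26, 3], "angular": [0, 0, -0.08], "hand": 1}, {"slide": [52, -22, 2], "angular": [0, 0, -0.07], "hand": 1}, {"slide": [53, -18, 3], "angular": [0, 0, -0.08], "hand": 1}, {"slide": [55, -13, 2], "angular": [0, 0, -0.07], "hand": 1}, {"slide": [55, -10, 3], "angular": [0, 0, -0.08], "hand": 1}, {"slide": [56, -5, 2], "angular": [0, 0, -0.07], "hand": 1}, {"slide": [56, -1, 3], "angular": [0, 0, -0.08], "hand": 1}, {"slide": [57, 3, 2], "angular": [0, 0, -0.07], "hand": 1}])

```text
t: 2.1
position: [0.4894, 0.2515, 0.3602]
orientation: [2.047, 2.383, -0.001]
force: [0.3, 0.0, -0.5]
finger_gap: 1.001
finger_force: 0.0
```

Run:
```python
from h import *
s=read_state();print(s['t'],s['qpos'],s['position'])
plan([((.487,.402,.20),pose(.293))])
```

```text
2.1 [ 0.05357071  0.26377106 -0.7165768   1.62567826  0.17812706  1.31935243
 -0.53891167] [0.48943425 0.25148536 0.36023382]
--
{"slide":[37, 5, 40],"angular":[0.0, 0.0, -0.04]}
{"slide":[37, 7, 40],"angular":[0.0, 0.0, -0.03]}
{"slide":[37, 8, 40],"angular":[0.0, 0.0, -0.04]}
{"slide":[37, 9, 40],"angular":[0.0, 0.001, -0.031]}
[0.48739714 0.40230244 0.20014732] [-1.87359951e+00 -2.52105108e+00 -1.00498065e-04]
```

move_arm(increments=[{"slide": [37, 5, 40], "angular": [0, 0, -0.04], "hand": 1}, {"slide": [37, 7, 40], "angular": [0, 0, -0.03], "hand": 1}, {"slide": [37, 8, 40], "angular": [0, 0, -0.04], "hand": 1}, {"slide": [37, 9, 40], "angular": [0, 0, -0.031], "hand": 1}, {"slide": [0, 0, 0], "angular": [0, 0, 0], "hand": 1}])

```text
t: 2.72
position: [0.4847, 0.4024, 0.1962]
orientation: [-1.868, -2.521, 0.01]
force: [-0.4, 0.0, 0.2]
finger_gap: 0.999
finger_force: 0.0
```

Run:
```python
from h import *
s=read_state();print(s['t'],s['qpos'],s['position'])
cap('wrist','w1.png')
x=np.array([.957,.289,0]);y=np.array([-.289,.957,0]);c=np.array([.487,.402,0])
print(proj('wrist',[c+a*.009*x+b*.062*y+[0,0,.121] for a in(-1,1) for b in(-1,1)]))
```

```text
2.725 [-0.24985896  0.56580248 -0.69681201  1.6310866   0.39256751  1.09740483
 -0.75832383] [0.48466686 0.40235174 0.19623667]
[[273.60011006 303.55644049]
 [273.05460448 132.55182919]
 [297.86297847 303.69600606]
 [300.3661193  132.61987638]]
```

View pics/w1.png

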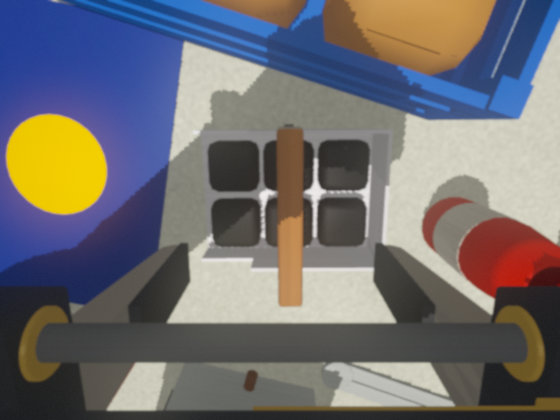

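Run:
```python
from h import *
s=read_state();print(s['t'],s['position'],s['orientation'],s['joint_vel'])
plan([((.489,.403,.091),pose(.293))],step=.04)
```

```text
2.775 [0.48645684 0.40145257 0.19854531] [-1.87192424 -2.52054923  0.00579977] [ 0.03914175 -0.0567131   0.00712206 -0.02294965  0.00230868  0.00591186
  0.00075806]
--
{"slide":[0, 1, 36],"angular":[0.0, 0.0, 0.0]}
{"slide":[0, 1, 36],"angular":[0.0, 0.0, 0.0]}
{"slide":[1, 1, 36],"angular":[-0.004, 0.001, 0.0]}
[0.48863203 0.40308275 0.09053322] [-1.87287172e+00 -2.52182289e+00 -1.77383795e-04]
```

move_arm(increments=[{"slide": [0, 1, 36], "angular": [0, 0, 0], "hand": 1}, {"slide": [0, 1, 36], "angular": [0, 0, 0], "hand": 1}, {"slide": [0, 0, 37], "angular": [0, 0, 0], "hand": 1}, {"slide": [0, 0, 0], "hand": 1}, {"slide": [0, 0, 0], "hand": 0}, {"slide": [0, 0, 0], "hand": 0}, {"slide": [0, 0, 0], "hand": 0}, {"slide": [0, 0, 0], "hand": 0}], squeeze=60)

```text
invalid input
```

move_arm(increments=[{"slide": [0, 1, 36], "angular": [0, 0, 0], "hand": 1}, {"slide": [0, 1, 36], "angular": [0, 0, 0], "hand": 1}, {"slide": [0, 0, 37], "angular": [0, 0, 0], "hand": 1}, {"slide": [0, 0, 0], "angular": [0, 0, 0], "hand": 1}, {"slide": [0, 0, 0], "angular": [0, 0, 0], "hand": 0}, {"slide": [0, 0, 0], "angular": [0, 0, 0], "hand": 0}, {"slide": [0, 0, 0], "angular": [0, 0, 0], "hand": 0}, {"slide": [0, 0, 0], "angular": [0, 0, 0], "hand": 0}], squeeze=60)

```text
t: 3.78
position: [0.4901, 0.4018, 0.0922]
orientation: [1.876, 2.52, 0.001]
force: [-0.7, -0.2, 0.1]
finger_gap: 0.59
finger_force: 0.0
```

move_arm(increments=[{"slide": [0, 0, 0], "angular": [0, 0, 0], "hand": 0}, {"slide": [0, 0, 0], "angular": [0, 0, 0], "hand": 0}, {"slide": [0, 0, 0], "angular": [0, 0, 0], "hand": 0}, {"slide": [0, 0, 0], "angular": [0, 0, 0], "hand": 0}, {"slide": [0, 0, 0], "angular": [0, 0, 0], "hand": 0}, {"slide": [0, 0, 0], "angular": [0, 0, 0], "hand": 0}, {"slide": [0, 0, 0], "angular": [0, 0, 0], "hand": 0}])

```text
t: 4.65
position: [0.49, 0.4017, 0.0915]
orientation: [1.876, 2.52, 0.0]
force: [0.6, 1.6, -1.5]
finger_gap: 0.192
finger_force: 60.0
```

Run:
```python
from h import *
s=read_state();print(s['t'],s['position'],s['orientation'],s['finger_gap'],s['finger_force'],s['force'])
start=(np.array([.489,.403,.091]),pose(.293))
# level carry: handle = tcp+19mm up
h=np.array([.514,.086])
def tcp(th,mx,mz):  # mouth edge at hopper x mx, height mz
    yaw=.027; q=pose(yaw,th)
    rel=np.array([-.085*np.cos(th)+.110*np.sin(th),0,-.085*np.sin(th)-.110*np.cos(th)])
    rel[0]-=0
    H=np.array([h[0],h[1],0])+R.from_euler('z',yaw).apply(np.array([mx-rel[0],0,mz-rel[2]]))
    return H+q.apply([0,0,.019]),q
plan([((.489,.403,.15),pose(.293)),((.50,.385,.36),pose(.293)),tcp(0,-.03,.22)],step=.05,start=start)
```

```text
4.65 [0.48998797 0.40173664 0.0914992 ] [1.87601213e+00 2.51993562e+00 4.08018840e-04] 0.19239262512944633 59.97890889644623 [ 0.60249019  1.61337883 -1.53234238]
--
{"slide":[0, 0, -30],"angular":[0.0, 0.0, 0.0]}
{"slide":[0, 0, -29],"angular":[0.0, 0.0, 0.0]}
{"slide":[-4, 1, -42],"angular":[0.0, 0.0, 0.0]}
{"slide":[-4, 1, -42],"angular":[0.0, 0.0, 0.0]}
{"slide":[-4, 1, -42],"angular":[0.0, 0.0, 0.0]}
{"slide":[-4, 1, -42],"angular":[0.0, 0.0, 0.0]}
{"slide":[-4, 1, -42],"angular":[0.0, 0.0, 0.0]}
{"slide":[-44, -3, 7],"angular":[0.0, 0.0, 0.04]}
--
{"slide":[-44, -1, 7],"angular":[0.0, 0.0, 0.04]}
{"slide":[-44, 1, 7],"angular":[0.0, 0.0, 0.04]}
{"slide":[-43, 2, 7],"angular":[0.0, 0.0, 0.04]}
{"slide":[-43, 4, 7],"angular":[0.0, 0.0, 0.04]}
{"slide":[-43, 6, 7],"angular":[0.0, 0.0, 0.03]}
{"slide":[-43, 8, 7],"angular":[0.0, 0.0, 0.036]}
[0.56942133 0.08788968 0.311     ] [2.19125049 2.25122759 0.        ]
```

move_arm(increments=[{"slide": [0, 0, -15], "angular": [0, 0, 0], "hand": 0}, {"slide": [0, 0, -30], "angular": [0, 0, 0], "hand": 0}, {"slide": [0, 0, -30], "angular": [0, 0, 0], "hand": 0}, {"slide": [-4, 1, -42], "angular": [0, 0, 0], "hand": 0}, {"slide": [-4, 1, -42], "angular": [0, 0, 0], "hand": 0}, {"slide": [-4, 1, -42], "angular": [0, 0, 0], "hand": 0}, {"slide": [-4, 1, -42], "angular": [0, 0, 0], "hand": 0}, {"slide": [-4, 1, -26], "angular": [0, 0, 0], "hand": 0}])

```text
t: 5.65
position: [0.4997, 0.384, 0.363]
orientation: [1.875, 2.52, 0.002]
force: [-0.4, 0.5, -5.6]
finger_gap: 0.192
finger_force: 60.0
```

move_arm(increments=[{"slide": [-22, -2, 4], "angular": [0, 0, 0.02], "hand": 0}, {"slide": [-44, -2, 7], "angular": [0, 0, 0.04], "hand": 0}, {"slide": [-44, 0, 7], "angular": [0, 0, 0.04], "hand": 0}, {"slide": [-44, 2, 7], "angular": [0, 0, 0.04], "hand": 0}, {"slide": [-43, 4, 7], "angular": [0, 0, 0.04], "hand": 0}, {"slide": [-43, 5, 7], "angular": [0, 0, 0.04], "hand": 0}, {"slide": [-43, 7, 7], "angular": [0, 0, 0.03], "hand": 0}, {"slide": [-21, 4, 3], "angular": [0, 0, 0.016], "hand": 0}])

```text
t: 6.65
position: [0.5695, 0.0833, 0.3109]
orientation: [-2.197, -2.245, 0.004]
force: [-0.8, -0.6, -5.3]
finger_gap: 0.192
finger_force: 60.0
```

```bash
cat >> h.py <<'E'
def tcp(th,mx,mz,h=(.514,.086),yaw=.027):
    q=pose(yaw,th); rel=np.array([-.085*np.cos(th)+.110*np.sin(th),0,-.085*np.sin(th)-.110*np.cos(th)])
    H=np.array([h[0],h[1],0])+R.from_euler('z',yaw).apply(np.array([mx-rel[0],0,mz-rel[2]]))
    return H+q.apply([0,0,.019]),q
E
python3 - <<'E'
from h import *
s=read_state();print(s['t'],s['qpos'],s['position'],s['orientation'],s['finger_gap'],s['force'])
print(tcp(0,-.03,.22)[0])
cap('side','s2.png');p=tcp(.5,0,.18)
plan([p]+[tcp(th,.03*min(1,(th-.5)/.5),.18-.04*min(1,(th-.5)/.5)) for th in np.arange(.65,1.16,.15)],ang=.16)
E
```

```text
6.65 [ 0.28663288  0.33135689 -0.62099624  1.64251499  0.20264632  1.23532554
 -0.35495712] [0.56952713 0.08329815 0.31091178] [-2.19738291 -2.24451305  0.0041066 ] 0.1917702148250887 [-0.79981599 -0.63028283 -5.33180048]
[0.56897995 0.08748482 0.311     ]
--
{"slide":[2, -6, 3],"angular":[-0.13, 0.0, 0.0]}
{"slide":[1, -7, 1],"angular":[-0.12, 0.0, 0.0]}
{"slide":[2, -7, 1],"angular":[-0.13, 0.0, 0.0]}
{"slide":[1, -6, 0],"angular":[-0.122, 0.006, -0.006]}
{"slide":[0, -13, 3],"angular":[-0.15, 0.0, 0.0]}
{"slide":[0, -14, 4],"angular":[-0.15, 0.0, 0.0]}
{"slide":[0, -17, 3],"angular":[-0.15, 0.0, 0.0]}
{"slide":[0, -16, -7],"angular":[-0.15, 0.0, 0.0]}
[0.50181162 0.08540223 0.25705648] [1.52989652 1.57109344 0.96314192]
```

View pics/s2.png

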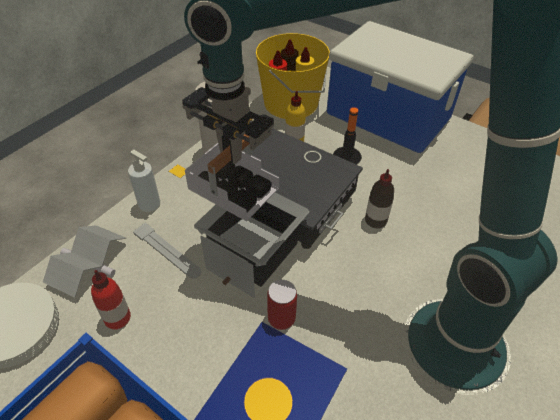

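move_arm(increments=[{"slide": [2, -6, 3], "angular": [-0.13, 0, 0], "hand": 0}, {"slide": [0, -7, 1], "angular": [-0.12, 0, 0], "hand": 0}, {"slide": [0, -7, 1], "angular": [-0.13, 0, 0], "hand": 0}, {"slide": [0, -6, 0], "angular": [-0.12, 0, 0], "hand": 0}, {"slide": [0, 0, 0], "angular": [0, 0, 0], "hand": 0}])

```text
t: 7.32
position: [0.5414, 0.0889, 0.3003]
orientation: [1.918, 1.973, 0.496]
force: [0.6, 0.1, -4.2]
finger_gap: 0.19
finger_force: 60.0
```

Run:
```python
from h import *
s=read_state();print(s['t'],s['qpos'],s['position'],s['orientation'],s['finger_gap'],s['force'])
p=tcp(.5,0,.18);print(p[0],p[1].as_rotvec())
plan([tcp(th,.03*min(1,(th-.5)/.5),.18-.04*min(1,(th-.5)/.5)) for th in np.arange(.65,1.16,.15)],ang=.16)
```

```text
7.325 [ 0.36444185  0.00323641 -0.65413401  2.0915881   0.23448616  0.57968294
 -0.42684355] [0.54138576 0.08890595 0.30028845] [1.91804265 1.97315923 0.49594765] 0.19035326544606102 [ 0.64490171  0.10162195 -4.20522553]
[0.54495551 0.086836   0.30061118] [1.9174804  1.96996409 0.50301442]
--
{"slide":[-2, -9, 5],"angular":[-0.155, 0.002, 0.002]}
{"slide":[0, -15, 3],"angular":[-0.15, 0.0, 0.0]}
{"slide":[0, -17, 3],"angular":[-0.15, 0.0, 0.0]}
{"slide":[0, -16, -7],"angular":[-0.15, 0.0, 0.0]}
[0.50110414 0.08578652 0.25691502] [1.52933818 1.57128716 0.96355861]
```

```bash
cat > kin.py <<'E'
from h import *
from scipy.optimize import least_squares
import itertools
def fk(q,p,s):
    h,L1,a1,L2,a2,T=p[:6]; g=p[6]
    q=np.array(q)*s
    r=R.identity();P=np.array([0,0,h])
    r=r*R.from_euler('z',q[0])*R.from_euler('y',q[1])
    r=r*R.from_euler('z',q[2]); P=P+r.apply([a1,0,L1])
    r=r*R.from_euler('y',q[3]); P=P+r.apply([-a1+p[7],0,L2])
    r=r*R.from_euler('z',q[4])*R.from_euler('y',q[5]); P=P+r.apply([a2,0,T])
    r=r*R.from_euler('z',q[6]+g)
    return P,r
D=[([1.05698157,.46829064,-.01158969,1.6035298,.00600102,1.07139748,-.05630004],[.29454186,-.57884538,.21373532],[-3.0535,-.73227,.000767]),
([.05357071,.26377106,-.7165768,1.62567826,.17812706,1.31935243,-.53891167],[.48943425,.25148536,.36023382],[2.047,2.383,-.001]),
([-.24985896,.56580248,-.69681201,1.6310866,.39256751,1.09740483,-.75832383],[.48466686,.40235174,.19623667],[-1.868,-2.521,.01]),
([.28663288,.33135689,-.62099624,1.64251499,.20264632,1.23532554,-.35495712],[.56952713,.08329815,.31091178],[-2.19738,-2.24451,.0041]),
([.36444185,.00323641,-.65413401,2.0915881,.23448616,.57968294,-.42684355],[.54138576,.08890595,.30028845],[1.91804,1.97316,.49595])]
def fit():
    best=None
    for s in itertools.product([1,-1],repeat=4):
        s=np.array([s[0],1,s[1],1,s[2],1,s[3]])
        for g in(0,np.pi/2,np.pi,-np.pi/2):
            def f(p):
                e=[]
                for q,P,w in D:
                    a,r=fk(q,p,s); e+=list((a-P)*5)+list((r.inv()*R.from_rotvec(w)).as_rotvec())
                return np.array(e)
            o=least_squares(f,[.3,.4,0,.4,0,.3,g,0],max_nfev=60)
            if best is None or o.cost<best[0]: best=(o.cost,o.x,s,np.abs(o.fun).max())
    return best
if __name__=='__main__':
    b=fit();print(b);np.savez('kin.npz',p=b[1],s=b[2])
E
python3 kin.py
```

```text
(np.float64(0.019403229280167168), array([ 0.40627764,  0.72797514, -0.07256586,  0.53585258,  0.02571336,
        0.51127432,  1.57087415,  0.04912407]), array([-1,  1, -1,  1, -1,  1, -1]), np.float64(0.14332984839432517))
```

Run:
```python
import kin
from kin import *
s=np.array([-1,1,-1,1,-1,1,-1])
def fk2(q,p):
    q=np.array(q)*s; P=np.array([0,p[10],p[0]])
    P=R.from_euler('z',q[0]).apply(P)
    r=R.from_euler('z',q[0])*R.from_euler('y',q[1])*R.from_euler('z',q[2]); P=P+r.apply(p[1:4])
    r=r*R.from_euler('y',q[3])*R.from_euler('z',q[4]); P=P+r.apply(p[4:7])
    r=r*R.from_euler('y',q[5])*R.from_euler('z',q[6]); P=P+r.apply(p[7:10])
    return P,r*R.from_euler('z',np.pi/2)
for q,P,w in D: print((fk2(q,np.zeros(11))[1].inv()*R.from_rotvec(w)).as_rotvec())
p0=np.array([.35,0,0,.4,0,0,.4,.05,0,.25,0])
f=lambda p:np.r_[np.concatenate([(fk2(q,p)[0]-P)*1000 for q,P,w in D]),(p-p0)*2]
o=least_squares(f,p0);print(o.x.round(4),f(o.x)[:15].round(1))
```

```text
[1.62608226e-06 3.97979849e-07 2.08266020e-06]
[1.85234248e-04 4.76610230e-05 1.46850759e-04]
[-0.00034443 -0.00013746  0.00024168]
[-4.52594440e-08  5.95614966e-06  3.91078123e-08]
[-1.89152062e-06  1.00517363e-06 -1.51736446e-06]
[ 3.060e-01  0.000e+00 -4.200e-03  5.206e-01 -0.000e+00 -4.000e-04
  4.725e-01 -0.000e+00  0.000e+00  3.299e-01 -2.890e-02] [-0. -0.  0.  0. -0. -0. -0. -0.  0.  0.  0. -0. -0.  0.  0.]
```

```bash
cat > sim.py <<'E'
from h import *
s=np.array([-1,1,-1,1,-1,1,-1])
p=np.array([.3060,0,-.0042,.5206,0,-.0004,.4725,0,0,.3299,-.0289])
LO=np.array([-2.53,-.31,-1.57,.28,-1.29,.15,-2.92]);HI=np.array([2.53,2.02,1.55,2.44,4.43,1.84,2.92])
def fk2(q):
    q=np.array(q)*s; P=R.from_euler('z',q[0]).apply([0,p[10],p[0]])
    r=R.from_euler('z',q[0])*R.from_euler('y',q[1])*R.from_euler('z',q[2]); P=P+r.apply(p[1:4])
    r=r*R.from_euler('y',q[3])*R.from_euler('z',q[4]); P=P+r.apply(p[4:7])
    r=r*R.from_euler('y',q[5])*R.from_euler('z',q[6]); P=P+r.apply(p[7:10])
    return P,r*R.from_euler('z',np.pi/2)
def err(q,P,Q):
    a,r=fk2(q); return np.r_[P-a,r.apply((r.inv()*Q).as_rotvec())]
def jac(q):
    a,r=fk2(q);J=[]
    for i in range(7):
        d=np.array(q,float);d[i]+=1e-5;b,t=fk2(d);J.append(np.r_[(b-a),(t*r.inv()).as_rotvec()]/1e-5)
    return np.array(J).T
def follow(q,P0,Q0,P,Q,n):
    path=[]
    w=(Q0.inv()*Q).as_rotvec()
    for k in range(1,n+1):
        for _ in range(3): q=q+np.linalg.pinv(jac(q),rcond=.03)@err(q,np.array(P0)+(np.array(P)-P0)*k/n,Q0*R.from_rotvec(w*k/n))
        path.append(q)
    return q,np.array(path)
def run(q,wps,n=10):
    a,r=fk2(q);al=[]
    for P,Q in wps:
        q,pa=follow(q,a,r,np.array(P),Q,n);al.append(pa);a,r=np.array(P),Q
    al=np.vstack(al); return q,np.minimum(al-LO,HI-al).min(0),np.linalg.norm(err(q,*wps[-1]))
E
python3 - <<'E'
from sim import *
import kin
for i,j in((0,1),(1,2),(3,4)):
    a,b=kin.D[i],kin.D[j]
    w=[(b[1],R.from_rotvec(b[2]))]
    if i==0: w=[((.5008,-.1986,.381),R.from_rotvec([-2.659,-1.673,.001]))]+w
    print(run(np.array(a[0]),w)[0].round(3),np.round(b[0],3))
q0=np.array(read_state()['qpos'])
for yd in (30,50,70,90,110,-30,-50,-70,-90,-110):
  for mx in (.02,.04):
   yaw=np.radians(yd)+.027
   T=lambda th,m,z:tcp(th,m,z,yaw=yaw)
   w=[tcp(0,-.02,.23)]+[tcp(0,-.02,.23,yaw=.027+(yaw-.027)*k/3) for k in(1,2,3)]+[T(.5,mx/2,.19),T(1.0,mx,.17)]
   q,m,e=run(q0,w,6); print(yd,mx,q.round(2),m.round(2),'%.1e'%e)
E
```

```text
[ 0.053  0.264 -0.716  1.626  0.178  1.32  -0.539] [ 0.054  0.264 -0.717  1.626  0.178  1.319 -0.539]
[-0.253  0.564 -0.693  1.632  0.39   1.096 -0.757] [-0.25   0.566 -0.697  1.631  0.393  1.097 -0.758]
[ 0.359  0.003 -0.649  2.092  0.234  0.58  -0.427] [ 0.364  0.003 -0.654  2.092  0.234  0.58  -0.427]
30 0.02 [ 0.86 -0.04 -0.7   2.46 -1.81  0.61  2.28] [ 1.67  0.24  0.7  -0.02 -0.52  0.33  0.64] 2.1e-07
30 0.04 [ 0.94  0.01 -0.83  2.42 -1.86  0.56  2.3 ] [ 1.59  0.28  0.66  0.02 -0.57  0.29  0.62] 3.4e-07
50 0.02 [ 1.46  0.38 -1.29  2.27 -1.11  0.6   2.08] [1.07 0.36 0.28 0.17 0.18 0.45 0.84] 1.1e-08
50 0.04 [ 1.45  0.49 -1.39  2.26 -1.    0.46  1.96] [1.08 0.36 0.18 0.18 0.29 0.31 0.96] 1.2e-08
70 0.02 [ 1.35  0.67 -1.3   2.06 -0.52  0.76  1.79] [1.18 0.36 0.27 0.38 0.77 0.55 1.13] 1.0e-10
70 0.04 [ 1.32  0.68 -1.32  2.06 -0.5   0.72  1.75] [1.21 0.36 0.25 0.38 0.79 0.55 1.17] 1.1e-10
90 0.02 [ 1.16  0.8  -1.23  1.84 -0.3   1.07  1.79] [1.37 0.36 0.34 0.43 0.99 0.55 1.13] 7.9e-12
90 0.04 [ 1.14  0.8  -1.24  1.86 -0.3   1.03  1.77] [1.39 0.36 0.33 0.43 0.99 0.55 1.15] 8.4e-12
110 
[... 487 characters left out ...]
50 0.04 [-0.31  0.28 -0.53  2.13  1.2   1.33 -2.37] [2.17 0.36 0.92 0.31 1.42 0.51 0.55] 5.2e-10
-70 0.02 [-0.41  0.43 -0.45  1.91  1.    1.58 -2.48] [2.12 0.36 0.92 0.43 1.39 0.26 0.44] 5.8e-11
-70 0.04 [-0.38  0.41 -0.44  1.93  1.02  1.55 -2.46] [2.15 0.36 0.92 0.43 1.39 0.29 0.46] 5.8e-11
-90 0.02 [-0.41  0.55 -0.38  1.7   0.84  1.76 -2.57] [2.12 0.36 0.92 0.43 1.36 0.08 0.35] 1.3e-11
-90 0.04 [-0.39  0.53 -0.37  1.73  0.85  1.74 -2.56] [2.14 0.36 0.92 0.43 1.36 0.1  0.36] 1.3e-11
-110 0.02 [-0.37  0.66 -0.32  1.5   0.67  1.92 -2.69] [ 2.16  0.36  0.92  0.43  1.34 -0.08  0.23] 5.6e-12
-110 0.04 [-0.35  0.64 -0.32  1.54  0.68  1.9  -2.69] [ 2.17  0.36  0.92  0.43  1.34 -0.06  0.23] 5.8e-12
```

Run:
```python
from sim import *
st=read_state();print(st['position'])
Y=.027+np.pi/2
w=[tcp(0,-.02,.23)]+[tcp(0,-.02,.23,yaw=.027+np.pi/2*k/3) for k in(1,2,3)]
q,m,e=run(np.array(st['qpos']),w+[tcp(.5,.015,.19,yaw=Y),tcp(1.0,.03,.165,yaw=Y),tcp(1.2,.03,.165,yaw=Y)],8);print(q.round(2),m.round(2))
plan(w,ang=.125)
```

```text
[0.54138576 0.08890595 0.30028845]
[ 1.2   0.98 -1.23  1.83 -0.33  1.09  1.88] [1.33 0.35 0.34 0.41 0.96 0.52 1.04]
--
{"slide":[-1, 11, 0],"angular":[0.12, 0.0, 0.0]}
{"slide":[0, 11, -1],"angular":[0.13, 0.0, 0.0]}
{"slide":[-1, 10, -3],"angular":[0.12, 0.0, 0.0]}
{"slide":[0, 10, -4],"angular":[0.125, 0.003, 0.001]}
{"slide":[6, -2, 0],"angular":[0.0, 0.0, -0.1]}
{"slide":[7, -1, 0],"angular":[0.0, 0.0, -0.11]}
{"slide":[7, 0, 0],"angular":[0.0, 0.0, -0.1]}
{"slide":[7, 0, 0],"angular":[0.0, 0.0, -0.11]}
--
{"slide":[6, 1, 0],"angular":[0.0, 0.0, -0.104]}
{"slide":[7, -2, 0],"angular":[0.0, 0.0, -0.1]}
{"slide":[7, -1, 0],"angular":[0.0, 0.0, -0.11]}
{"slide":[6, 0, 0],"angular":[0.0, 0.0, -0.1]}
{"slide":[7, 0, 0],"angular":[0.0, 0.0, -0.11]}
{"slide":[6, 1, 0],"angular":[0.0, 0.0, -0.103]}
{"slide":[7, -2, 0],"angular":[0.0, 0.0, -0.1]}
{"slide":[7, -1, 0],"angular":[0.0, 0.0, -0.11]}
--
{"slide":[7, 0, 0],"angular":[0.0, 0.0, -0.1]}
{"slide":[6, 0, 0],"angular":[0.0, 0.0, -0.11]}
{"slide":[7, 1, 0],"angular":[0.0, 0.0, -0.104]}
[0.51198481 0.1510281  0.32103814] [-4.24160299e-02  3.14106362e+00  3.58642588e-04]
```

move_arm(increments=[{"slide": [-1, 11, 0], "angular": [0.12, 0, 0], "hand": 0}, {"slide": [0, 11, -1], "angular": [0.13, 0, 0], "hand": 0}, {"slide": [-1, 10, -3], "angular": [0.12, 0, 0], "hand": 0}, {"slide": [0, 10, -4], "angular": [0.125, 0, 0], "hand": 0}, {"slide": [6, -2, 0], "angular": [0, 0, -0.1], "hand": 0}, {"slide": [7, -1, 0], "angular": [0, 0, -0.11], "hand": 0}, {"slide": [7, 0, 0], "angular": [0, 0, -0.1], "hand": 0}, {"slide": [7, 0, 0], "angular": [0, 0, -0.11], "hand": 0}])

```text
t: 8.32
position: [0.5767, 0.1142, 0.3237]
orientation: [1.67, 2.658, 0.008]
force: [-0.7, 0.0, -4.7]
finger_gap: 0.193
finger_force: 60.0
```

move_arm(increments=[{"slide": [6, 1, 0], "angular": [0, 0, -0.1], "hand": 0}, {"slide": [7, -2, 0], "angular": [0, 0, -0.1], "hand": 0}, {"slide": [7, -1, 0], "angular": [0, 0, -0.11], "hand": 0}, {"slide": [6, 0, 0], "angular": [0, 0, -0.1], "hand": 0}, {"slide": [7, 0, 0], "angular": [0, 0, -0.11], "hand": 0}, {"slide": [6, 1, 0], "angular": [0, 0, -0.1], "hand": 0}, {"slide": [7, -2, 0], "angular": [0, 0, -0.1], "hand": 0}, {"slide": [7, -1, 0], "angular": [0, 0, -0.11], "hand": 0}])

```text
t: 9.32
position: [0.5367, 0.1465, 0.3238]
orientation: [0.456, 3.104, 0.006]
force: [1.0, -0.8, -4.8]
finger_gap: 0.193
finger_force: 60.0
```

move_arm(increments=[{"slide": [7, 0, 0], "angular": [0, 0, -0.1], "hand": 0}, {"slide": [6, 0, 0], "angular": [0, 0, -0.11], "hand": 0}, {"slide": [7, 1, 0], "angular": [0, 0, -0.1], "hand": 0}, {"slide": [0, 0, 0], "angular": [0, 0, 0], "hand": 0}, {"slide": [0, 0, 0], "angular": [0, 0, 0], "hand": 0}])

```text
t: 9.95
position: [0.517, 0.1504, 0.323]
orientation: [-0.019, 3.136, 0.002]
force: [-0.2, 0.0, -4.1]
finger_gap: 0.192
finger_force: 60.0
```

Run:
```python
from sim import *
st=read_state();print(st['t'],st['position'],st['qpos'])
Y=.027+np.pi/2
plan([tcp(.4,.01,.20,yaw=Y)]+[tcp(th,.015+.015*(th-.4)/.6,.20-.035*(th-.4)/.6,yaw=Y) for th in(.6,.8,1.,1.15)],ang=.11)
```

```text
9.95 [0.51696765 0.15044646 0.32296368] [ 0.45138002  0.33603837 -0.98804144  1.70232019  0.29504952  1.25701313
  0.98101493]
--
{"slide":[1, -3, 2],"angular":[-0.1, 0.0, 0.0]}
{"slide":[1, -3, 1],"angular":[-0.1, 0.0, 0.0]}
{"slide":[1, -3, 1],"angular":[-0.1, 0.0, -0.01]}
{"slide":[2, -3, 0],"angular":[-0.099, 0.009, -0.002]}
{"slide":[0, -8, 0],"angular":[-0.1, 0.0, 0.0]}
{"slide":[0, -7, -1],"angular":[-0.1, 0.0, 0.0]}
{"slide":[0, -11, -1],"angular":[-0.1, 0.0, 0.0]}
{"slide":[0, -11, -3],"angular":[-0.1, 0.0, 0.0]}
--
{"slide":[0, -12, -2],"angular":[-0.1, 0.0, 0.0]}
{"slide":[0, -13, -2],"angular":[-0.1, 0.0, 0.0]}
{"slide":[0, -10, -2],"angular":[-0.07, 0.0, 0.0]}
{"slide":[0, -9, -3],"angular":[-0.08, 0.0, 0.0]}
[0.51397748 0.07146009 0.27142368] [ 0.03518926 -2.62377437 -1.70090122]
```

move_arm(increments=[{"slide": [1, -3, 2], "angular": [-0.1, 0, 0], "hand": 0}, {"slide": [1, -3, 1], "angular": [-0.1, 0, 0], "hand": 0}, {"slide": [1, -3, 1], "angular": [-0.1, 0, -0.01], "hand": 0}, {"slide": [2, -3, 0], "angular": [-0.1, 0.009, 0], "hand": 0}, {"slide": [0, -8, 0], "angular": [-0.1, 0, 0], "hand": 0}, {"slide": [0, -7, -1], "angular": [-0.1, 0, 0], "hand": 0}, {"slide": [0, -11, -1], "angular": [-0.1, 0, 0], "hand": 0}, {"slide": [0, -11, -3], "angular": [-0.1, 0, 0], "hand": 0}])

```text
t: 10.95
position: [0.5133, 0.103, 0.3008]
orientation: [0.036, -2.884, -1.222]
force: [0.2, -0.2, -3.3]
finger_gap: 0.19
finger_force: 60.0
```

move_arm(increments=[{"slide": [0, -12, -2], "angular": [-0.1, 0, 0], "hand": 0}, {"slide": [0, -13, -2], "angular": [-0.1, 0, 0], "hand": 0}, {"slide": [0, -10, -2], "angular": [-0.07, 0, 0], "hand": 0}, {"slide": [0, -9, -3], "angular": [-0.08, 0, 0], "hand": 0}, {"slide": [0, 0, 0], "angular": [0, 0, 0], "hand": 0}, {"slide": [0, 0, 0], "angular": [0, 0, 0], "hand": 0}, {"slide": [0, 0, 0], "angular": [0, 0, 0], "hand": 0}, {"slide": [0, 0, 0], "angular": [0, 0, 0], "hand": 0}])

```text
t: 11.95
position: [0.5142, 0.0702, 0.2711]
orientation: [0.035, -2.629, -1.696]
force: [-0.1, -5.4, -0.2]
finger_gap: 0.193
finger_force: 60.0
```

Run:
```python
from sim import *
st=read_state();print(st['t'],st['position'],st['qpos'],st['force'])
a=cap('side');b=cap('top')
f=np.hstack([cv2.resize(a['frame'][130:330,150:350],(400,400),interpolation=3),cv2.resize(b['frame'][120:260,180:320],(400,400),interpolation=3)])
cv2.imwrite('pics/p1.png',f[:,:,::-1])
```

```text
11.95 [0.51415109 0.07015014 0.2710932 ] [ 1.18048069  0.93288075 -1.21177426  1.8490164  -0.32529632  1.06005678
  1.87037818] [-0.09826624 -5.44152808 -0.22592102]
```

View pics/p1.png

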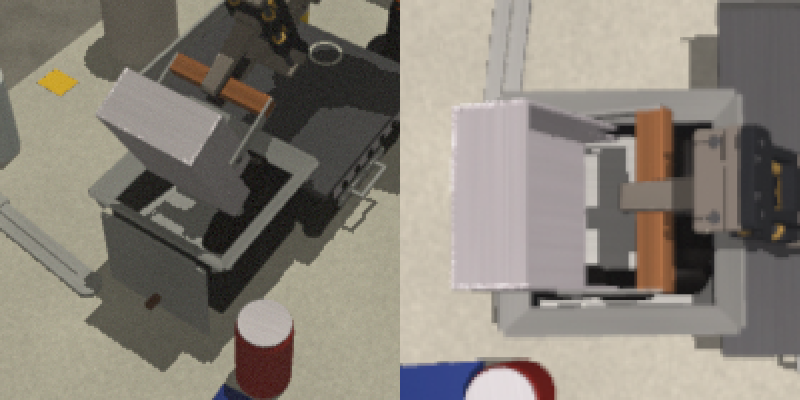

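move_arm(increments=[{"slide": [0, 0, 0], "angular": [0, 0, 0], "hand": 0}, {"slide": [0, 0, 0], "angular": [0, 0, 0], "hand": 0}])

```text
t: 12.3
position: [0.5141, 0.0702, 0.2711]
orientation: [0.035, -2.629, -1.696]
force: [-1.2, -6.2, -0.7]
finger_gap: 0.189
finger_force: 60.0
```

Run:
```python
from sim import *
st=read_state();print(st['t'],st['position'],st['orientation'],st['force'],st['torque'],st['joint_vel'].round(3))
Y=.027+np.pi/2
st0=(np.array([.514,.0715,.2714]),R.from_rotvec([.0352,-2.6238,-1.7009]))
plan([tcp(1.15,.03,.215,yaw=Y),tcp(1.15,.01,.255,yaw=Y)],step=.025,start=st0)
```

```text
12.3 [0.51410748 0.07021161 0.2711211 ] [ 0.03508008 -2.6291144  -1.69578672] [-1.16352291 -6.15369084 -0.69730824] [-2.30246889 -0.02752414  0.35597052] [ 0.001  0.002 -0.     0.001 -0.    -0.001  0.   ]
--
{"slide":[0, 17, -9],"angular":[0.0, 0.0, 0.0]}
{"slide":[0, 17, -9],"angular":[0.0, 0.0, 0.0]}
{"slide":[0, 18, -9],"angular":[0.0, 0.0, 0.0]}
{"slide":[0, 14, -17],"angular":[0.0, 0.0, 0.0]}
{"slide":[0, 14, -18],"angular":[0.0, 0.0, 0.0]}
[0.51463455 0.04756666 0.36974019] [ 0.0352 -2.6238 -1.7009]
```

move_arm(increments=[{"slide": [0, 9, -4], "angular": [0, 0, 0], "hand": 0}, {"slide": [0, 17, -9], "angular": [0, 0, 0], "hand": 0}, {"slide": [0, 17, -9], "angular": [0, 0, 0], "hand": 0}, {"slide": [0, 9, -5], "angular": [0, 0, 0], "hand": 0}, {"slide": [0, 0, 0], "angular": [0, 0, 0], "hand": 0}, {"slide": [0, 0, 0], "angular": [0, 0, 0], "hand": 0}])

```text
t: 13.05
position: [0.5128, 0.0676, 0.3288]
orientation: [0.034, -2.623, -1.699]
force: [-0.4, 1.2, -3.1]
finger_gap: 0.19
finger_force: 60.0
```

Run:
```python
from sim import *
st=read_state();print(st['t'],st['position'],st['orientation'],st['force'],st['torque'])
a=cap('side');b=cap('top')
f=np.hstack([cv2.resize(a['frame'][110:310,150:350],(400,400),interpolation=3),cv2.resize(b['frame'][120:260,180:320],(400,400),interpolation=3)])
cv2.imwrite('pics/p2.png',f[:,:,::-1])
```

```text
13.05 [0.51275906 0.0676136  0.3287693 ] [ 0.03371146 -2.62309306 -1.69921076] [-0.40396782  1.23982782 -3.09366321] [-1.65518079 -0.16653083  0.04811113]
```

View pics/p2.png

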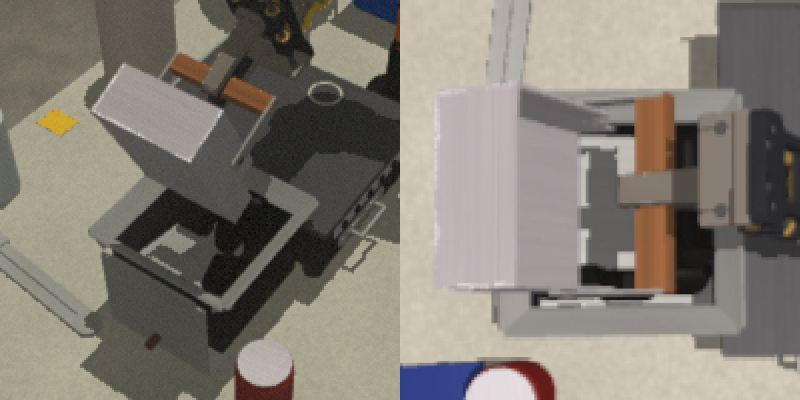

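Run:
```python
from sim import *
st=read_state()
q0=R.from_rotvec([.0352,-2.6238,-1.7009]);c=np.array([.514,.0715,.2714])+q0.apply([0,.052,-.027]);print(c)
w=[tcp(0,.0,.24,yaw=1.598),((.50,.25,.34),pose(1.0)),((.489,.403,.22),pose(.293)),((.489,.403,.105),pose(.293))]
q,m,e=run(np.array(st['qpos']),w);print(q.round(2),m.round(2),e)
plan(w,step=.045,ang=.14,start=(c,q0))
```

```text
[0.51408765 0.06808037 0.32989187]
[-0.31  0.66 -0.61  1.7   0.45  0.93 -0.8 ] [1.34 0.63 0.3  0.62 0.95 0.54 1.15] 9.514714250105999e-14
--
{"slide":[0, 5, 10],"angular":[0.13, 0.0, 0.0]}
{"slide":[0, 6, 10],"angular":[0.13, 0.0, 0.0]}
{"slide":[0, 7, 9],"angular":[0.13, 0.0, 0.0]}
{"slide":[0, 8, 8],"angular":[0.13, 0.0, 0.0]}
{"slide":[0, 9, 7],"angular":[0.13, 0.0, 0.0]}
{"slide":[0, 10, 5],"angular":[0.13, 0.0, 0.0]}
{"slide":[0, 11, 4],"angular":[0.12, 0.0, 0.0]}
{"slide":[0, 11, 2],"angular":[0.13, 0.0, 0.0]}
--
{"slide":[0, 12, 1],"angular":[0.12, 0.0, 0.0]}
{"slide":[2, 16, -2],"angular":[0.0, 0.0, 0.12]}
{"slide":[4, 15, -2],"angular":[0.0, 0.0, 0.12]}
{"slide":[5, 15, -2],"angular":[0.0, 0.0, 0.12]}
{"slide":[7, 14, -1],"angular":[0.0, 0.0, 0.12]}
{"slide":[10, 14, -2],"angular":[0.0, 0.0, 0.118]}
{"slide":[15, 20, 20],"angular":[0.0, 0.0, 0.12]}
{"slide":[18, 19, 20],"angular":[0.0, 0.0, 0.12]}
--
{"slide":[20, 16, 20],"angular":[0.0, 0.0, 0.12]}
{"slide":[21, 14, 20],"angular":[0.0, 0.0, 0.12]}
{"slide":[23, 11, 20],"angular":[0.0, 0.0, 0.11]}
{"slide":[24, 8, 20],"angular":[0.0, 0.0, 0.117]}
{"slide":[0, 0, 38],"angular":[0.0, 0.0, 0.0]}
{"slide":[0, 0, 39],"angular":[0.0, 0.0, 0.0]}
{"slide":[0, 0, 38],"angular":[0.0, 0.0, 0.0]}
[0.48859481 0.40296121 0.10536462] [-1.87381589e+00 -2.52142696e+00 -4.34806129e-04]
```

move_arm(increments=[{"slide": [0, 5, 10], "angular": [0.13, 0, 0], "hand": 0}, {"slide": [0, 6, 10], "angular": [0.13, 0, 0], "hand": 0}, {"slide": [0, 7, 9], "angular": [0.13, 0, 0], "hand": 0}, {"slide": [0, 8, 8], "angular": [0.13, 0, 0], "hand": 0}, {"slide": [0, 9, 7], "angular": [0.13, 0, 0], "hand": 0}, {"slide": [0, 10, 5], "angular": [0.13, 0, 0], "hand": 0}, {"slide": [0, 11, 4], "angular": [0.12, 0, 0], "hand": 0}, {"slide": [0, 11, 2], "angular": [0.13, 0, 0], "hand": 0}])

```text
t: 14.15
position: [0.5095, 0.1592, 0.3301]
orientation: [0.041, -3.132, -0.182]
force: [0.2, -0.5, -3.7]
finger_gap: 0.192
finger_force: 60.0
```

move_arm(increments=[{"slide": [0, 12, 1], "angular": [0.12, 0, 0], "hand": 0}, {"slide": [2, 16, -2], "angular": [0, 0, 0.12], "hand": 0}, {"slide": [4, 15, -2], "angular": [0, 0, 0.12], "hand": 0}, {"slide": [5, 15, -2], "angular": [0, 0, 0.12], "hand": 0}, {"slide": [7, 14, -1], "angular": [0, 0, 0.12], "hand": 0}, {"slide": [10, 14, -2], "angular": [0, 0, 0.12], "hand": 0}, {"slide": [15, 20, 20], "angular": [0, 0, 0.12], "hand": 0}, {"slide": [18, 19, 20], "angular": [0, 0, 0.12], "hand": 0}])

```text
t: 15.15
position: [0.4938, 0.3022, 0.2983]
orientation: [-1.247, -2.879, 0.002]
force: [0.2, 0.3, -3.4]
finger_gap: 0.191
finger_force: 60.0
```

Run:
```python
from sim import *
a=cap('side');b=cap('top')
f=np.hstack([cv2.resize(a['frame'][130:330,150:350],(400,400),interpolation=3),cv2.resize(b['frame'][120:260,120:320],(400,280),interpolation=3).repeat(1,0)]) if 0 else np.hstack([cv2.resize(a['frame'][130:330,150:350],(400,400),interpolation=3),cv2.resize(b['frame'][110:270,160:320],(400,400),interpolation=3)])
cv2.imwrite('pics/p3.png',f[:,:,::-1])
```

```text
(no output)
```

View pics/p3.png

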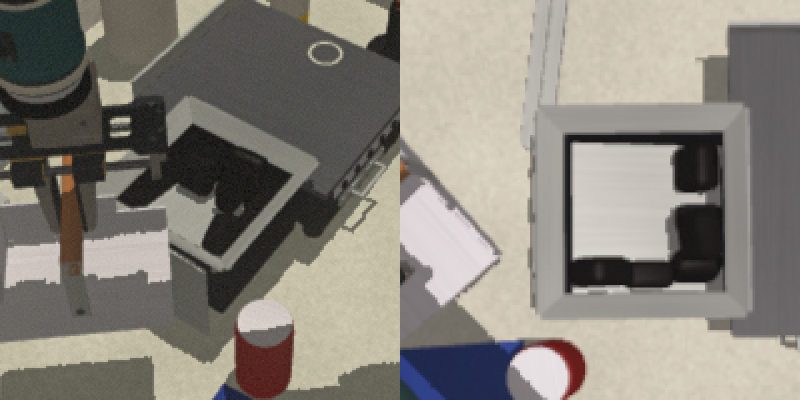

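move_arm(increments=[{"slide": [20, 16, 20], "angular": [0, 0, 0.12], "hand": 0}, {"slide": [21, 14, 20], "angular": [0, 0, 0.12], "hand": 0}, {"slide": [23, 11, 20], "angular": [0, 0, 0.11], "hand": 0}, {"slide": [24, 8, 20], "angular": [0, 0, 0.117], "hand": 0}, {"slide": [0, 0, 35], "angular": [0, 0, 0], "hand": 0}, {"slide": [0, 0, 35], "angular": [0, 0, 0], "hand": 0}, {"slide": [0, 0, 35], "angular": [0, 0, 0], "hand": 0}, {"slide": [0, 0, 0], "angular": [0, 0, 0], "hand": 0}])

```text
t: 16.25
position: [0.4857, 0.4004, 0.1117]
orientation: [-1.874, -2.517, 0.013]
force: [0.6, -0.4, -2.5]
finger_gap: 0.188
finger_force: 60.0
```

Run:
```python
from sim import *
st=read_state();print(st['t'],st['position'],st['orientation'],st['force'],st['joint_vel'].round(3))
plan([((.489,.403,.0915),pose(.293))])
```

```text
16.25 [0.48566662 0.40043668 0.1116797 ] [-1.8738766  -2.51713966  0.01259342] [ 0.56885205 -0.41721582 -2.5495041 ] [ 0.004 -0.05  -0.029 -0.051 -0.007  0.011  0.   ]
--
{"slide":[2, 4, 20],"angular":[-0.009, 0.002, -0.002]}
[0.48877257 0.40341305 0.09164237] [1.87331574e+00 2.52164775e+00 6.13823149e-04]
```

move_arm(increments=[{"slide": [0, 0, 8], "angular": [0, 0, 0], "hand": 0}, {"slide": [0, 0, 6], "angular": [-0.005, 0, 0], "hand": 0}, {"slide": [0, 0, 3], "angular": [0, 0, 0], "hand": 0}, {"slide": [0, 0, 0], "angular": [0, 0, 0], "hand": 0}, {"slide": [0, 0, 0], "angular": [0, 0, 0], "hand": 0}])

```text
t: 16.88
position: [0.4877, 0.4028, 0.0981]
orientation: [1.875, 2.518, 0.006]
force: [0.2, -0.7, -3.2]
finger_gap: 0.19
finger_force: 60.0
```

move_arm(increments=[{"slide": [0, 0, 3], "angular": [0, 0, 0], "hand": 0}, {"slide": [0, 0, 2], "angular": [0, 0, 0], "hand": 0}, {"slide": [0, 0, 1], "angular": [0, 0, 0], "hand": 0}, {"slide": [0, 0, 0], "angular": [0, 0, 0], "hand": 0}, {"slide": [0, 0, 0], "angular": [0, 0, 0], "hand": 0}])

```text
t: 17.5
position: [0.4875, 0.4026, 0.0917]
orientation: [1.875, 2.518, 0.005]
force: [-1.4, 0.4, -2.2]
finger_gap: 0.194
finger_force: 60.0
```

Near touchdown; 1 mm more, then release and retreat.

move_arm(increments=[{"slide": [0, 0, 1], "angular": [0, 0, 0], "hand": 0}, {"slide": [0, 0, 0], "angular": [0, 0, 0], "hand": 0.4}, {"slide": [0, 0, 0], "angular": [0, 0, 0], "hand": 0.8}, {"slide": [0, 0, 0], "angular": [0, 0, 0], "hand": 0.8}, {"slide": [0, 0, 0], "angular": [0, 0, 0], "hand": 0.8}, {"slide": [0, 0, 0], "angular": [0, 0, 0], "hand": 0.8}, {"slide": [0, 0, -10], "angular": [0, 0, 0], "hand": 0.8}, {"slide": [0, 0, -20], "angular": [0, 0, 0], "hand": 0.8}])

```text
t: 18.5
position: [0.4871, 0.4024, 0.1212]
orientation: [1.875, 2.518, 0.004]
force: [-0.1, -0.2, 1.0]
finger_gap: 0.799
finger_force: 0.0
```

Run:
```python
from sim import *
st=read_state();print(st['position'],st['finger_gap'],st['force'])
# probe: at (.521,-.391). grasp handle: probe origin z=.09, handle z .096-.18; grasp point at .155 -> tcp .136
print(st['qpos'])
for yaw in (-.6,-.3,0.,.3,.6,.9):
  w=[((.49,.403,.22),pose(.293)),((.52,.2,.40),pose(.293+(yaw-.293)*.35)),((.52,-.2,.40),pose(.293+(yaw-.293)*.75)),((.521,-.391,.30),pose(yaw)),((.521,-.391,.136),pose(yaw)),((.521,-.391,.25),pose(yaw)),((.538,-.2145,.25),pose(yaw)),((.538,-.2145,.2),pose(yaw))]
  q,m,e=run(np.array(st['qpos']),w,6);print(yaw,q.round(2),m.round(2),e)
```

```text
[0.48712924 0.40236768 0.12123634] 0.7985987640834274 [-0.06519514 -0.15399097  0.96954769]
[-0.29869509  0.63499853 -0.62358038  1.69408072  0.44054599  0.9539303
 -0.7981107 ]
-0.6 [ 0.54  0.38 -0.27  1.78  0.12  0.99 -0.38] [1.79 0.46 0.89 0.66 1.35 0.44 2.13] 2.238597298208009e-14
-0.3 [ 0.57  0.39 -0.32  1.78  0.14  1.   -0.1 ] [1.75 0.46 0.88 0.66 1.36 0.44 2.13] 2.3965476987958245e-14
0.0 [ 0.61  0.4  -0.37  1.78  0.17  1.    0.18] [1.72 0.46 0.87 0.66 1.37 0.44 2.13] 2.5745985765775416e-14
0.3 [ 0.65  0.4  -0.42  1.77  0.19  1.    0.46] [1.68 0.47 0.85 0.67 1.38 0.44 2.13] 2.777151661608229e-14
0.6 [ 0.69  0.41 -0.47  1.77  0.22  1.01  0.74] [1.64 0.47 0.83 0.67 1.38 0.44 1.87] 2.967200850749636e-14
0.9 [ 0.73  0.42 -0.53  1.77  0.25  1.01  1.01] [1.6  0.48 0.81 0.67 1.39 0.43 1.59] 3.1371598823607116e-14
```

Run:
```python
from sim import *
st=(np.array([.4878,.4028,.1217]),R.from_rotvec(read_state()['orientation']))
plan([((.49,.39,.22),pose(.28)),((.52,.15,.38),pose(.2)),((.535,-.2145,.38),pose(.05))],step=.058,start=st)
```

```text
--
{"slide":[-6, -1, -49],"angular":[0.0, 0.0, 0.01]}
{"slide":[-7, 0, -49],"angular":[0.003, 0.0, 0.001]}
{"slide":[-40, -6, -27],"angular":[0.0, 0.0, 0.01]}
{"slide":[-40, -6, -27],"angular":[0.0, 0.0, 0.01]}
{"slide":[-40, -6, -27],"angular":[0.0, 0.0, 0.01]}
{"slide":[-40, -5, -26],"angular":[0.0, 0.0, 0.02]}
{"slide":[-40, -4, -27],"angular":[0.0, 0.0, 0.01]}
{"slide":[-40, -4, -26],"angular":[0.0, 0.0, 0.02]}
--
{"slide":[-51, -8, 0],"angular":[0.0, 0.0, 0.02]}
{"slide":[-52, -7, 0],"angular":[0.0, 0.0, 0.02]}
{"slide":[-52, -6, 0],"angular":[0.0, 0.0, 0.02]}
{"slide":[-52, -5, 0],"angular":[0.0, 0.0, 0.02]}
{"slide":[-52, -4, 0],"angular":[0.0, 0.0, 0.02]}
{"slide":[-52, -3, 0],"angular":[0.0, 0.0, 0.02]}
{"slide":[-52, -3, 0],"angular":[0.0, 0.0, 0.03]}
[ 0.534913   -0.2149209   0.37974827] [ 2.16539008e+00  2.27610519e+00 -1.85144061e-04]
```

move_arm(increments=[{"slide": [0, 0, -49], "angular": [0, 0, 0.01], "hand": 0.8}, {"slide": [-10, 0, -49], "angular": [0.003, 0, 0], "hand": 1}, {"slide": [-42, -7, -27], "angular": [0, 0, 0.01], "hand": 1}, {"slide": [-40, -6, -27], "angular": [0, 0, 0.01], "hand": 1}, {"slide": [-40, -6, -27], "angular": [0, 0, 0.01], "hand": 1}, {"slide": [-40, -5, -26], "angular": [0, 0, 0.02], "hand": 1}, {"slide": [-40, -4, -27], "angular": [0, 0, 0.01], "hand": 1}, {"slide": [-41, -4, -26], "angular": [0, 0, 0.02], "hand": 1}])

```text
t: 19.5
position: [0.5192, 0.1485, 0.3813]
orientation: [1.986, 2.431, 0.004]
force: [-0.1, 0.8, 0.2]
finger_gap: 1.004
finger_force: 0.0
```

move_arm(increments=[{"slide": [-51, -8, 0], "angular": [0, 0, 0.02], "hand": 1}, {"slide": [-52, -7, 0], "angular": [0, 0, 0.02], "hand": 1}, {"slide": [-52, -6, 0], "angular": [0, 0, 0.02], "hand": 1}, {"slide": [-52, -5, 0], "angular": [0, 0, 0.02], "hand": 1}, {"slide": [-52, -4, 0], "angular": [0, 0, 0.02], "hand": 1}, {"slide": [-52, -3, 0], "angular": [0, 0, 0.02], "hand": 1}, {"slide": [-52, -3, 0], "angular": [0, 0, 0.03], "hand": 1}, {"slide": [0, 0, 0], "angular": [0, 0, 0], "hand": 1}])

```text
t: 20.5
position: [0.5337, -0.22, 0.3792]
orientation: [2.172, 2.268, 0.0]
force: [-0.3, 0.1, 0.1]
finger_gap: 1.003
finger_force: 0.0
```

Run:
```python
from sim import *
st=read_state();print(st['t'],st['position'],st['orientation'],st['joint_vel'].round(3))
c=cap('wrist');t=cap('top')['frame']
print(proj('wrist',[(.538,-.2145,.12),(.521,-.392,.18),(.521,-.392,0.008)]))
w=c['frame'][:,:,::-1]
f=np.hstack([cv2.resize(w,(480,360)),cv2.resize(t[110:290,100:260,::-1],(320,360),interpolation=3)]);cv2.imwrite('pics/w2.png',f)
```

```text
20.5 [ 0.53370727 -0.21996694  0.37917631] [2.17172980e+00 2.26788905e+00 4.09632966e-04] [-0.045 -0.022 -0.077  0.027 -0.034  0.001 -0.015]
[[285.40639356 175.66166962]
 [264.10258822 336.84383283]
 [268.85367591 275.15670214]]
```

View pics/w2.png

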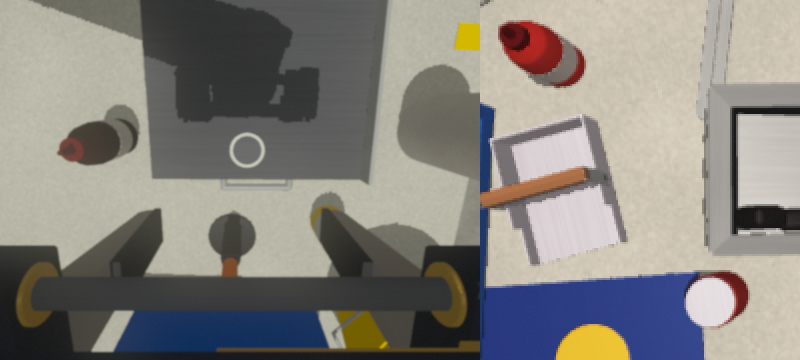

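Run:
```python
from sim import *
print(read_state()['t'])
plan([((.523,-.36,.32),pose(0.03)),((.523,-.391,.27),pose(0)),((.523,-.391,.128),pose(0))],step=.05,start=(np.array([.535,-.215,.38]),R.from_rotvec([2.1654,2.2761,0])))
```

```text
20.6
--
{"slide":[-36, -5, 15],"angular":[0.0, 0.0, 0.0]}
{"slide":[-36, -5, 15],"angular":[0.0, 0.0, 0.01]}
{"slide":[-36, -4, 15],"angular":[0.0, 0.0, 0.0]}
{"slide":[-36, -4, 15],"angular":[0.0, 0.0, 0.01]}
{"slide":[-16, -1, 25],"angular":[0.0, 0.0, 0.01]}
{"slide":[-15, 0, 25],"angular":[0.0, 0.0, 0.02]}
{"slide":[0, 0, 47],"angular":[0.0, 0.0, 0.0]}
{"slide":[0, 0, 48],"angular":[0.0, 0.0, 0.0]}
--
{"slide":[0, 0, 47],"angular":[0.0, 0.0, 0.0]}
[ 0.52324894 -0.39069047  0.12800029] [2.22161992e+00 2.22125940e+00 1.00183831e-07]
```

move_arm(increments=[{"slide": [-36, -5, 15], "angular": [0, 0, 0], "hand": 1}, {"slide": [-36, -5, 15], "angular": [0, 0, 0.01], "hand": 1}, {"slide": [-36, -4, 15], "angular": [0, 0, 0], "hand": 1}, {"slide": [-36, -4, 15], "angular": [0, 0, 0.01], "hand": 1}, {"slide": [-16, -1, 25], "angular": [0, 0, 0.01], "hand": 1}, {"slide": [-15, 0, 25], "angular": [0, 0, 0.02], "hand": 1}, {"slide": [0, 0, 0], "angular": [0, 0, 0], "hand": 1}, {"slide": [0, 0, 0], "angular": [0, 0, 0], "hand": 1}])

```text
t: 21.6
position: [0.5246, -0.3892, 0.2701]
orientation: [2.216, 2.224, 0.004]
force: [0.1, 0.1, 0.6]
finger_gap: 1.003
finger_force: 0.0
```

Run:
```python
from sim import *
st=read_state();print(st['t'],st['position'],st['orientation'])
w=cap('wrist')['frame']
# orange centroid
h=cv2.cvtColor(w,cv2.COLOR_RGB2HSV); m=((h[...,0]>4)&(h[...,0]<18)&(h[...,1]>170)&(h[...,2]>60)).astype(np.uint8)
n,l,s,c=cv2.connectedComponentsWithStats(m)
for i in range(1,n):
    if s[i,4]>60: print(s[i],c[i])
print(proj('wrist',[(.523,-.391,.18),(.535,-.391,.18),(.511,-.391,.18),(.523,-.379,.18),(.523,-.391,.096)]))
```

```text
21.6 [ 0.5245873  -0.38916955  0.27005058] [2.2161606  2.22405275 0.00373606]
[487 152  28  36 426] [500.90375587 171.55868545]
[266 207  30  30 699] [280.37339056 221.12160229]
[[279.74021121 218.56567008]
 [295.95134009 218.60505686]
 [263.52354897 218.52626986]
 [279.77866076 202.72936802]
 [279.81808829 196.04524896]]
```

move_arm(increments=[{"slide": [-2, 0, 47], "angular": [0, 0, 0], "hand": 1}, {"slide": [0, 0, 48], "angular": [0, 0, 0], "hand": 1}, {"slide": [0, 0, 47], "angular": [0, 0, 0], "hand": 1}, {"slide": [0, 0, 0], "angular": [0, 0, 0], "hand": 0.6}, {"slide": [0, 0, 0], "angular": [0, 0, 0], "hand": 0.4}, {"slide": [0, 0, 0], "angular": [0, 0, 0], "hand": 0}, {"slide": [0, 0, 0], "angular": [0, 0, 0], "hand": 0}, {"slide": [0, 0, 0], "angular": [0, 0, 0], "hand": 0}], squeeze=40)

```text
t: 22.65
position: [0.5236, -0.3931, 0.1272]
orientation: [2.22, 2.221, 0.002]
force: [-0.2, 0.6, 0.5]
finger_gap: 0.481
finger_force: 0.0
```

move_arm(increments=[{"slide": [0, 0, 0], "angular": [0, 0, 0], "hand": 0}, {"slide": [0, 0, 0], "angular": [0, 0, 0], "hand": 0}, {"slide": [0, 0, 0], "angular": [0, 0, 0], "hand": 0}, {"slide": [0, 0, 0], "angular": [0, 0, 0], "hand": 0}, {"slide": [0, 0, 0], "angular": [0, 0, 0], "hand": 0}])

```text
t: 23.28
position: [0.5234, -0.3929, 0.1263]
orientation: [2.22, 2.222, 0.002]
force: [0.4, -0.4, -0.4]
finger_gap: 0.258
finger_force: 40.0
```

Run:
```python
from sim import *
st=read_state();print(st['t'],st['position'],st['orientation'],st['finger_gap'],st['force'])
```

```text
23.275 [ 0.52339741 -0.39285753  0.12628956] [2.22043399e+00 2.22198370e+00 1.74678259e-03] 0.25786525786369 [ 0.35271867 -0.40473099 -0.4281232 ]
```

move_arm(increments=[{"slide": [0, 0, -15], "angular": [0, 0, 0], "hand": 0}, {"slide": [0, 0, -25], "angular": [0, 0, 0], "hand": 0}, {"slide": [0, 0, -30], "angular": [0, 0, 0], "hand": 0}, {"slide": [0, 0, -30], "angular": [0, 0, 0], "hand": 0}, {"slide": [0, 0, -30], "angular": [0, 0, 0], "hand": 0}, {"slide": [0, 0, -20], "angular": [0, 0, 0], "hand": 0}, {"slide": [0, 0, 0], "angular": [0, 0, 0], "hand": 0}])

```text
t: 24.15
position: [0.524, -0.3933, 0.2788]
orientation: [2.218, 2.219, 0.002]
force: [0.3, 0.2, -0.8]
finger_gap: 0.254
finger_force: 40.0
```

move_arm(increments=[{"slide": [20, 2, 0], "angular": [0, 0, 0], "hand": 0}, {"slide": [35, 3, 0], "angular": [0, 0, 0], "hand": 0}, {"slide": [35, 3, 0], "angular": [0, 0, 0], "hand": 0}, {"slide": [35, 3, 0], "angular": [0, 0, 0], "hand": 0}, {"slide": [35, 3, 0], "angular": [0, 0, 0], "hand": 0}, {"slide": [18, 2, 10], "angular": [0, 0, 0], "hand": 0}, {"slide": [0, 0, 0], "angular": [0, 0, 0], "hand": 0}, {"slide": [0, 0, 0], "angular": [0, 0, 0], "hand": 0}])

```text
t: 25.15
position: [0.5386, -0.2164, 0.2658]
orientation: [-2.222, -2.22, -0.0]
force: [-0.7, -0.9, -1.7]
finger_gap: 0.256
finger_force: 40.0
```

Run:
```python
from sim import *
st=read_state();print(st['t'],st['position'],st['orientation'],st['finger_gap'],st['force'])
a=cap('side');b=cap('top');w=cap('wrist')
f=np.hstack([cv2.resize(a['frame'][90:210,260:380],(400,400),interpolation=3),cv2.resize(w['frame'][60:340,140:420],(400,400),interpolation=3)])
cv2.imwrite('pics/p4.png',f[:,:,::-1])
x,y,z=st['position'];o=z-.0363
for n in('side','wrist'): print(n,proj(n,[(x,y,o-.08),(x,y,o),(x,y,o+.09),(.54,-.2145,.12),(.538,-.2145,.12)]).round(1).tolist())
```

```text
25.15 [ 0.53863373 -0.21637056  0.26584248] [-2.22243868e+00 -2.22024405e+00 -4.20569158e-06] 0.2562763289647758 [-0.69800267 -0.87753315 -1.72763823]
side [[313.4, 148.4], [315.3, 125.1], [317.7, 96.0], [312.0, 156.7], [312.6, 157.0]]
wrist [[281.9, 207.6], [282.2, 238.3], [283.0, 316.7], [283.3, 197.9], [281.1, 197.9]]
```

View pics/p4.png

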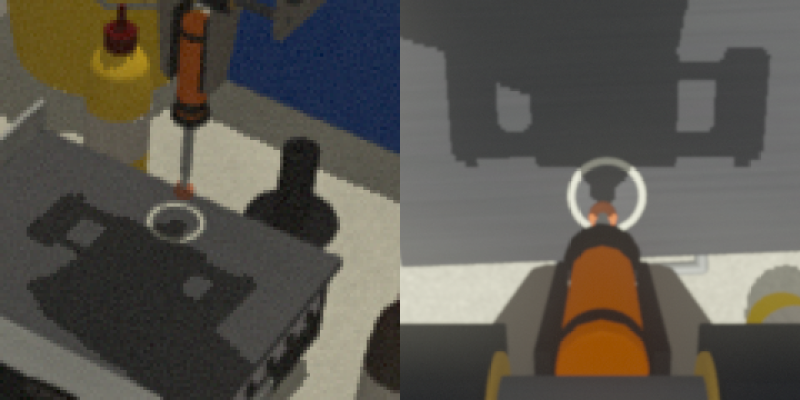

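move_arm(increments=[{"slide": [2, 3, 10], "angular": [0, 0, 0], "hand": 0}, {"slide": [0, 0, 10], "angular": [0, 0, 0], "hand": 0}, {"slide": [0, 0, 5], "angular": [0, 0, 0], "hand": 0}, {"slide": [0, 0, 4], "angular": [0, 0, 0], "hand": 0}, {"slide": [0, 0, 3], "angular": [0, 0, 0], "hand": 0}, {"slide": [0, 0, 2], "angular": [0, 0, 0], "hand": 0}, {"slide": [0, 0, 0], "angular": [0, 0, 0], "hand": 0}, {"slide": [0, 0, 0], "angular": [0, 0, 0], "hand": 0}])

```text
t: 26.3
position: [0.5421, -0.213, 0.2328]
orientation: [2.22, 2.222, 0.002]
force: [-0.8, 0.4, 2.0]
finger_gap: 0.252
finger_force: 40.0
```

Run:
```python
from sim import *
f=[]
for i in range(5):
    cams.capture('top'); st=read_state();f.append(np.r_[st['force'],st['position']])
print(st['t'],np.mean(f,0).round(4),st['orientation'],st['finger_force'])
```

```text
26.55 [-1.1872 -0.2007  2.2342  0.5421 -0.2129  0.2327] [2.22033958e+00 2.22189014e+00 1.60604759e-03] 39.997183084487915
```

```bash
python3 -c "
from cell import job
print(job.close_job())"
```

```text
the job is handed in; nothing more can be done
None
```

I handed the job in with the tote emptied into the hopper and back upright on the table. The probe is held upright on the white ring, estimated about 2 mm from its centre, with its spring about 4 mm in at roughly 3.5–4 N. The six briquettes were not counted one by one: some hide others in the hopper, but all visible coal is below the rim and the tote looks empty. I viewed 11 pictures, one over the limit of 10.

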